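# Square up a coin case and its scale bar for a stock photograph

## Robot

A 7-joint arm with a two-finger parallel gripper is mounted at the origin on the work surface. World frame = base frame: x ahead of the robot, y to its left, z up, the work surface at z = 0. Lengths are in m, angles in rad, forces in N, time in s.
With the tool pointing down it reaches from about 0.425 to 0.975 m from the base axis. Payload 16.7 kg.
Tool frame: the origin (TCP) lies on the centre line of the jaws, within the pads' length; the fingertips stand 11 mm ahead of it and the grasp point (between the pads) lies 8 mm behind it (tips_ahead is the distance from the TCP to the fingertips, in m); z points along the fingers, y is the line along which they close (so a half turn about z gives the same grasp; the last joint's range is limited). The gripper opens to 85 mm and grips with 20 to 120 N. Pads are 22 mm wide; open, the fingers measure 114 mm over their backs; the gripper's body (76 mm by 85 mm) begins 54 mm behind the grasp point. The pads swing forward as they close: fully open they stand 13 mm farther back than shut.
Start: joints at [1.143, 0.426, 0.074, 1.606, -0.034, 1.111, -0.067], TCP at [0.185, -0.649, 0.242] pointing down, gripper open.
Joint ranges: [-2.85, 2.85], [-0.5, 2.14], [-1.23, 1.37], [0.21, 2.46], [-1.02, 4.16], [0.16, 2.05], [-2.73, 2.73]. Speed limits (rad/s): [1.89, 1.89, 2.39, 2.39, 3.01, 3.01, 3.01].

## Interface

Orientations are given as a unit quaternion [w, x, y, z].
In Python, from workcell import * gives the robot as it stands.
- The arm moves only by the tool drive_tool, never from a script. Its arguments are lists of equal length, an entry for each row: "slide": the shift along the world's x, y, z as a fraction of full scale, a list of three; "rot": the turn, a rotation vector about the world's x, y, z as a fraction of full scale, a list of three. A call has 1 to 10 rows; each row is the pose to reach, as a shift and turn from the pose commanded when the call began, turning the shorter way round; what a row does not reach only later rows make up. Full scale, the value 1, is 0.75 m for a shift and 2 pi rad for a turn. A row lasts 1/12 s, in which the tool goes at most 41.7 mm and 7.16 degrees, less where a joint would pass 70% of its speed; a pose out of reach is approached as far as the arm can. A call with a number of a shift or a turn outside -1 to 1 is refused whole. A call with a gripper value outside its range is refused whole. "grip" is the opening, from -1 (shut) to 1 (fully open), set as the call begins (left out, the last holds). The fingers move at their own pace and stop on an object; "newtons" is the grip in N (left out, the last holds). Time passes only in rows, so rows that repeat a pose let the fingers close. It gives the time, the measured TCP pose, the force, the opening and the grip force at its end, in the units of the state.
- sense(): the state, without advancing time (a new reading comes with each control period).
- capture(name): name is "side" or "top" or "wrist"; returns a dict with "image" (384x512x3 uint8, red, green, blue), "camera_matrix" (3x3 intrinsics, pixels), "R" (3x3) and "t" (3): a world point X has camera coordinates R X + t. Camera axes: x right, y down, z forward; pixel columns grow to the right and rows downward; lengths in m; the calibration is good to about 2 mm. A picture is of the moment at which its call begins. There is no depth.
- finish_job(): hands the job in; it is judged then, once.
Trained networks look in a picture, given as the dict that the camera call returned (one of the last four; its "shot" number tells which), for a name from the list of things; names that differ only in an ending like _2 or _b are one class to them, and where a whole thing is asked for, a point or a joint stands for the part that bears it (a point fixed in the world has none). Each returns a list of dicts, best first, with "conf" (0 to 1); they miss things now and then, are a little off and sometimes report something else, mostly with a low value. They report only what shows in the picture. A call takes as long as a camera call. They do not tell look-alikes from the thing itself.
- boxes_of(query, picture): "location" ([column, row] in pixels, amid what is visible of it).
The state is a dict: "t": time; "joint_positions": joint angles; "joint_vel": joint speeds; "joint_torque": joint torques, N m; "tcp_pos": TCP position; "eef_rot": TCP orientation; "ft_force": force on the tool from outside, world axes, zero at the start; "torque": the same for the moment, N m; "opening": finger opening in m; "gripper_force": force on a finger pad.
Only numpy, scipy, OpenCV 4.12 (cv2) and the standard library are available. Lean on these libraries where they do the work, as an engineer would, in place of code of your own. Each camera call takes 0.05 s, during which the arm holds its last target. There are 200 camera calls.

## Task

Push the green-topped coin case along the counter into the corner of the aluminium guide, until it sits flush against both the back bar and the left bar, and push the checked scale bar up flush against the case's right-hand edge, lying alongside that edge (left and right as seen from the robot). Only push them along the counter with the fingers, without lifting or tipping either one, and leave everything else on the counter where it is.

Things in the scene. Friction and masses are not known exactly. Their poses are not given: they have to be found in the camera images.
- guide: fixed aluminium L of two bars, 8 mm thick, 14 mm high, at the far left of a thin grey mat. Origin: inner corner of the L, on the counter. x points away from the robot into the back bar (face on x = 0, from y = 0 to -100 mm); y points left into the left bar (face on y = 0, from x = 0 to -85 mm). The case belongs in x < 0, y < 0.
- case: loose flat wooden box, green top with coins, 95 mm (x) by 130 mm (y) by 24 mm high, about 0.3 kg, sliding under 2 to 7 N; origin at the centre of its underside; x away from the robot, y left. At home its origin is at x = -47.5, y = -65 mm of the guide, axes parallel to the guide's. Starts up to 10 cm short of home, a little askew.
- bar: loose white scale bar, black checks on top, 90 mm (x) by 25 mm (y) by 18 mm high, about 0.12 kg; origin at the centre of its underside; x along its length. Starts to the right of the case, roughly parallel to its right-hand edge. Flush against that edge, its origin is at y = -77.5 mm in the case's frame.
- bell: a brass hand bell standing mouth down, 60 mm across, 100 mm high; loose; origin at the centre of its underside. To be left alone.
- bust: a dark metal bust, 54 mm across, 124 mm high; loose; origin at the centre of its underside. To be left alone.
- loupe: a small black magnifier lying flat, lens barrel 40 mm across and 19 mm high centred on the origin, with a 14 mm wide, 12 mm high steel handle reaching 62 mm from the origin along its -x; loose; origin at the centre of its underside. To be left alone.
- candlestick: a brass candlestick, 66 mm across at the foot, 112 mm high; loose; origin at the centre of its underside. To be left alone.
- jar: an amber glass jar with a red cap, 60 mm across, 85 mm high; loose; origin at the centre of its underside. To be left alone.
- frame: a standing picture frame, 90 mm wide (y), 120 mm high, 12 mm thick, with a foot reaching 50 mm behind it (+x); loose; origin at the centre of its underside. To be left alone.
- cup: a blue ceramic cup, 72 mm across, 80 mm high; loose; origin at the centre of its underside. To be left alone.
Mind the look-alikes: they are no part of the job. What is shaped like the case but red or yellow is not meant.

How it is judged:
By the outcome, as a careful person would: the job done as asked, in the order asked, and still so for the second after the job is handed in, with the robot touching nothing.
It also fails if it takes over 64 s, if anything falls off the work surface, if the arm or the gripper's body presses on something with over 40 N, if the wrist force passes 120 N, or if a joint passes its speed limit or range.

## Working session

There is one attempt and no reset: what is moved stays moved. The work goes in short steps, Python scripts to look and compute and a tool call to move; the robot and the scene stay as the last step left them, time stands still between calls to the robot, and variables do not carry over. Pictures are saved under pics/ and viewed, at most 11 in all, crops included, and the job is handed in when it is done.

Besides the shell and the picture viewer there is one more tool, called after "Request:" as name(argument=value, ...), one argument or row to a line, values as JSON. drive_tool: Moves the arm, as the interface text tells. Its arguments: {"type":"object","properties":{"slide":{"type":"array"},"rot":{"type":"array"},"grip":{"type":"number"},"newtons":{"type":"number"}},"required":["slide","rot"]}

```bash
mkdir -p pics; ls
python3 - <<'E'
from workcell import *
import cv2
s=sense();print(s['t'],s['tcp_pos'],s['eef_rot'],s['opening'])
for n in("top","side"):
    p=capture(n);cv2.imwrite(f"pics/{n}0.png",p["image"][:,:,::-1])
    print(n,p["camera_matrix"].tolist(),p["R"].tolist(),p["t"].tolist())
    for q in("case","bar","guide","loupe","bell","bust","candlestick","jar","frame","cup"):
        print(q,[(d["location"],round(d["conf"],2)) for d in boxes_of(q,p)][:4])
E
```

```text
pics
0.0 [ 0.18496033 -0.64873304  0.2415918 ] [-6.42828402e-04  9.90369885e-01  1.38445122e-01 -1.61101472e-04] 0.08551938959824838
top [[474.68108805528277, 0.0, 259.1854072468176], [0.0, 474.68108805528277, 192.41444285452368], [0.0, 0.0, 1.0]] [[1.4940377618134967e-05, -0.9999782582619041, 0.006594147425816581], [-0.9962554911815887, -0.0005850013008173795, -0.08645608170631489], [0.08645805958565154, -0.006568163896122624, -0.9962338395957635]] [-0.04569848445640601, 0.5235010009339285, 1.1784203162318077]
case [([251.7, 193.9], 0.69), ([156.2, 93.6], 0.67)]
bar [([328.3, 180.6], 0.91), ([246.5, 173.3], 0.27)]
guide [([244.9, 173.6], 0.83)]
loupe [([218.1, 118.3], 0.61), ([140.2, 199.2], 0.28)]
bell [([258.3, 129.1], 0.83), ([330.9, 182.4], 0.48)]
bust [([161.3, 155.3], 0.87)]
candlestick [([316.6, 247.4], 0.81)]
jar [([299.8, 128.4], 0.58)]
frame [([138.9, 201.9], 0.68)]
cup [([404.9, 207.1], 0.84)]
side [[435.2894668638989, 0.0, 259.1391292997889], [0.0, 435.2894668638989, 189.88047402242304], [0.0, 0.0, 1.0]] [[-0.8957467330043326, -0.4444495172544887, 0.01012012471845005], [-0.33742137014132967, 0.6648673401811487, -0.666406961947722], [0.289455712128838, -0.6003466053645151, -0.7455195129192059]] [0.4704212426172727, 0.2561872167647213, 0.899372623362314]
case [([325.8, 345.8], 0.7), ([109.2, 249.8], 0.57)]
bar [([283.6, 157.9], 0.86), ([175.3, 261.3], 0.31)]
guide [([250.9, 236.7], 0.62), ([268.5, 213.8], 0.31)]
loupe [([179.7, 212.5], 0.72)]
bell [([206.9, 182.4], 0.92), ([341.3, 180.5], 0.51), ([174.3, 213.0], 0.45)]
bust [([174.0, 259.6], 0.66)]
candlestick [([342.8, 181.0], 0.59)]
jar [([229.5, 153.1], 0.62)]
frame [([211.7, 300.4], 0.66)]
cup [([335.3, 118.6], 0.67), ([211.1, 300.4], 0.27)]
```

```bash
python3 -c "
import cv2
a=cv2.imread('pics/top0.png')[60:300,100:440]
cv2.imwrite('pics/top0c.png',cv2.resize(a,(800,565),interpolation=cv2.INTER_CUBIC))"
```

```text
(no output)
```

View pics/top0c.png

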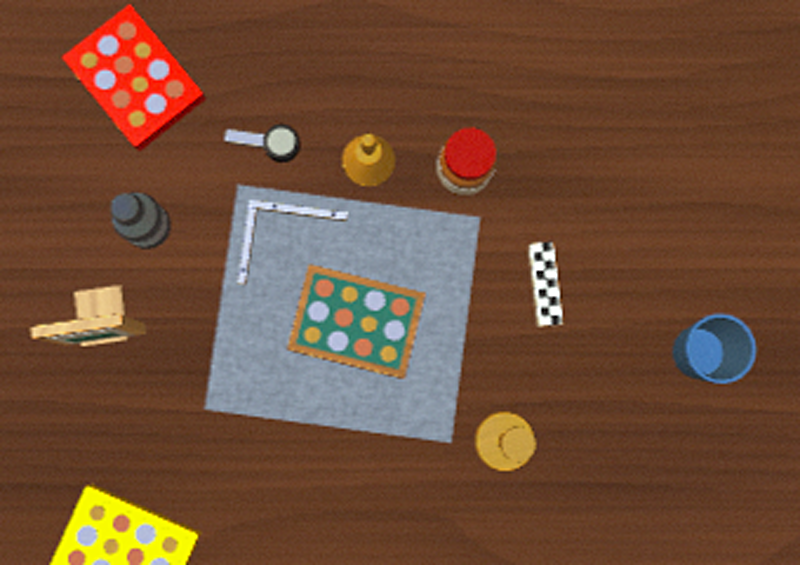

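View pics/side0.png

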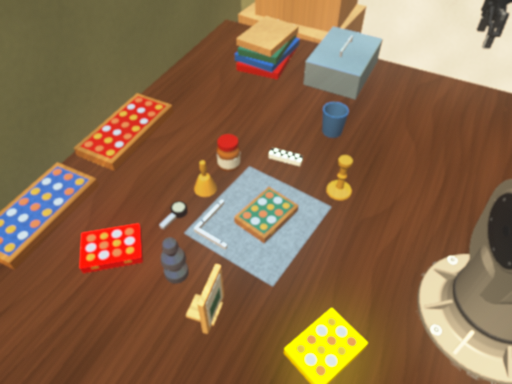

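The top view (crop scale 2.353, offset 100,60) shows three case-like objects:
- Red at full-image pixel (156,93).
- Yellow at (153,285).
- Green-topped at (252,197), on the mat.

The green one is the case. The guide's corner is at about (206,147) and the bar at (332,181). The candlestick at (315,247) is close to the approach.

```bash
cat > h.py <<'E'
import numpy as np, cv2
from workcell import *
X0,Y0=0.35,0.25   # warped picture: rows = X0+.. up, cols = Y0-.. ; 1 mm/px
def warp(p,z,x1=0.85,w=500,h=500,y1=Y0):
    # pixel (c,r) -> world x=x1-r/1000, y=y1-c/1000
    K,R,t=p["camera_matrix"],p["R"],p["t"]
    K,R,t=map(np.array,(K,R,t))
    H=K@np.c_[R[:,0],R[:,1],R[:,2]*z+t]
    A=np.array([[0,-.001,x1],[-.001,0,y1],[0,0,1]])
    return cv2.warpPerspective(p["image"],H@A,(w,h),flags=cv2.INTER_CUBIC|cv2.WARP_INVERSE_MAP)
def pix(p,X):
    q=np.array(p["R"])@X+np.array(p["t"]);q=np.array(p["camera_matrix"])@q;return q[:2]/q[2]
def rect(mask,x1=0.85,y1=Y0):
    n,l,st,c=cv2.connectedComponentsWithStats(mask.astype(np.uint8))
    k=1+np.argmax(st[1:,4]); m=(l==k).astype(np.uint8)
    cs=cv2.findContours(m,cv2.RETR_EXTERNAL,cv2.CHAIN_APPROX_NONE)[0]
    b=cv2.boxPoints(cv2.minAreaRect(max(cs,key=len)))
    w=np.c_[x1-b[:,1]/1000,y1-b[:,0]/1000]
    return w,w.mean(0),np.linalg.norm(w-np.roll(w,1,0),axis=1)
def toworld(p,c,z):
    K,R,t=map(np.array,(p["camera_matrix"],p["R"],p["t"]))
    d=R.T@np.linalg.inv(K)@[c[0],c[1],1];o=-R.T@t
    return o+d*(z-o[2])/d[2]
E
python3 - <<'E'
from h import *
p=capture("top")
im=warp(p,.024);cv2.imwrite("pics/w24.png",im[:,:,::-1])
hsv=cv2.cvtColor(im,cv2.COLOR_RGB2HSV)
for n,c,z in(("cand",(316,250),.0),("jar",(299,135),.0),("bell",(258,130),.0),("case",(251.7,195),.024),("bar",(331,181),.018),("guidecorner",(207,147),.014)):
    print(n,toworld(p,c,z).round(3))
print(np.array(p["image"])[[195,215,182,150],[252,250,331,215]])
cv2.imwrite("pics/w24c.png",cv2.resize(im[60:360,40:440],(800,600))[:,:,::-1])
E
```

```text
cand [ 0.378 -0.191  0.   ]
jar [ 0.676 -0.15   0.   ]
bell [ 0.689 -0.043  0.   ]
case [ 0.517 -0.027  0.024]
bar [ 0.553 -0.229  0.018]
guidecorner [0.641 0.088 0.014]
[[ 51 128 110]
 [134  95  70]
 [182 189 184]
 [135 147 165]]
```

View pics/w24c.png

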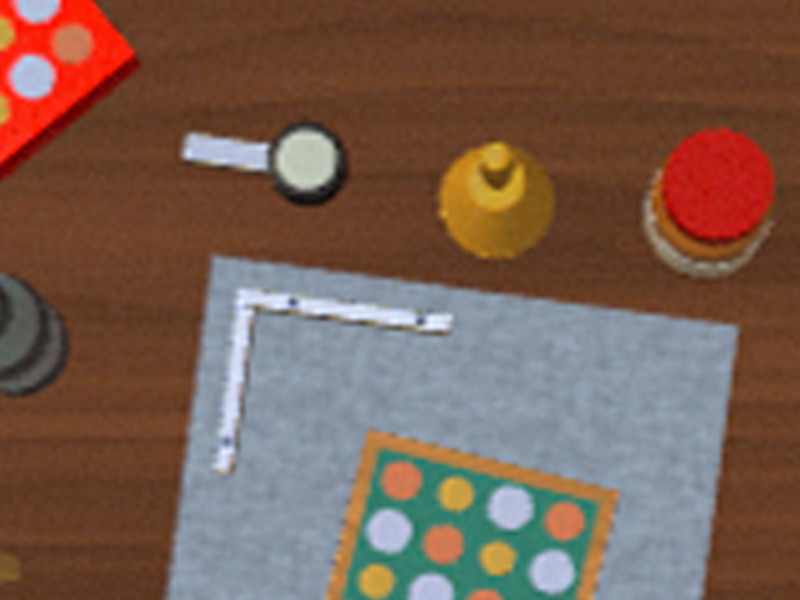

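The metric crop (2 px/mm) shows the green case on the mat, with the guide's inner corner at about (252,310) and its bars rotated a few degrees. Next I'll fit the rectangles.

```bash
cat >> h.py <<'E'
def green(p):
    im=warp(p,.024);h=cv2.cvtColor(im,cv2.COLOR_RGB2HSV)
    # case top: restrict to its neighbourhood by green first
    g=cv2.inRange(h,(65,90,40),(95,255,255))
    g=cv2.morphologyEx(g,cv2.MORPH_CLOSE,np.ones((31,31)))
    return rect(g)
def barr(p):
    im=warp(p,.018);h=cv2.cvtColor(im,cv2.COLOR_RGB2HSV)
    g=((h[...,1]<70)&(h[...,2]>120)&(h[...,1].astype(int)<40)).astype(np.uint8)
    return im,g
E
python3 - <<'E'
from h import *
p=capture("top")
w,c,s=green(p);print("case",w.round(4).tolist(),c.round(4),s.round(4))
im=warp(p,.018);h=cv2.cvtColor(im,cv2.COLOR_RGB2HSV)
m=np.zeros(im.shape[:2],np.uint8);m[240:360,445:500]=1
g=(((h[...,1]<90)|(h[...,2]<60))*m).astype(np.uint8)
g=cv2.morphologyEx(g,cv2.MORPH_CLOSE,np.ones((5,5)));g=cv2.morphologyEx(g,cv2.MORPH_OPEN,np.ones((7,7)))
w,c,s=rect(g);print("bar",w.round(4).tolist(),c.round(4),s.round(4))
im=warp(p,.014);v=im.astype(int).min(2)
g=np.zeros_like(v);sub=v[190:320,140:275]>168;g[190:320,140:275]=sub
# centre lines of both bars
ys,xs=np.nonzero(g);X=.85-ys/1000;Y=.25-xs/1000
print(len(X),X.min(),X.max(),Y.min(),Y.max())
back=(Y<.07)&(X>.60);left=(X<.62)&(Y>.07)
for n,k in(("back",back),("left",left)):
    vx,vy,x,y=cv2.fitLine(np.c_[X[k],Y[k]].astype(np.float32),cv2.DIST_HUBER,0,.01,.01).ravel()
    print(n,k.sum(),np.degrees(np.arctan2(vy,vx)),x,y)
E
```

```text
case [[0.49059998989105225, 0.039400000125169754], [0.566100001335144, 0.020500000566244125], [0.5388000011444092, -0.08869999647140503], [0.4632999897003174, -0.0697999969124794]] [ 0.5147 -0.0247] [0.1125 0.0779 0.1125 0.0779]
bar [[0.5996999740600586, -0.20970000326633453], [0.6032000184059143, -0.24040000140666962], [0.5121999979019165, -0.250900000333786], [0.5087000131607056, -0.22020000219345093]] [ 0.556  -0.2303] [0.0916 0.0309 0.0916 0.0309]
1403 0.5309999999999999 0.6479999999999999 -0.015000000000000013 0.10500000000000001
back 572 82.523445 0.6357605 0.026125874
left 432 -7.7486324 0.58944213 0.09610417
```

Request:
drive_tool(
  slide=[
    [0.313,0.332,0],
    [0.313,0.332,0],
    [0.313,0.332,0],
    [0.313,0.332,0],
    [0.313,0.332,0],
    [0.313,0.332,0],
    [0.313,0.332,0],
    [0.313,0.332,0],
    [0.313,0.332,0],
    [0.313,0.332,0],
  ],
  rot=[
    [0,0,-0.065],
    [0,0,-0.065],
    [0,0,-0.065],
    [0,0,-0.065],
    [0,0,-0.065],
    [0,0,-0.065],
    [0,0,-0.065],
    [0,0,-0.065],
    [0,0,-0.065],
    [0,0,-0.065],
  ],
  grip=0.2,
)

```text
t: 2.03
tcp_pos: [0.4234, -0.3963, 0.2425]
eef_rot: [-0.001, 0.998, -0.062, 0.001]
ft_force: [-0.3, -0.3, -0.0]
opening: 0.0514
gripper_force: 0.0
```

Request:
drive_tool(
  slide=[
    [0.014,0.52,0],
    [0.014,0.52,0],
    [0.014,0.52,0],
    [0.014,0.52,0],
    [0.014,0.52,0],
    [0.014,0.52,0],
    [0.014,0.52,0],
    [0.014,0.52,-0.1],
    [0.014,0.52,-0.2],
    [0.014,0.52,-0.2],
  ],
  rot=[
    [0,0,0],
    [0,0,0],
    [0,0,0],
    [0,0,0],
    [0,0,0],
    [0,0,0],
    [0,0,0],
    [0,0,0],
    [0,0,0],
    [0,0,0],
  ],
)

```text
t: 2.87
tcp_pos: [0.4303, -0.0356, 0.1433]
eef_rot: [-0.0, 0.998, -0.065, 0.002]
ft_force: [2.0, -1.3, -0.6]
opening: 0.0512
gripper_force: 0.0
```

Run:
```python
from h import *
s=sense();print(s['t'],s['tcp_pos'],s['eef_rot'],s['joint_positions'],{k:v for k,v in s.items() if 'tip' in k})
p=capture("top");q=capture("wrist")
a=np.hstack([p["image"][60:300,100:440],cv2.resize(q["image"],(320,240))])
cv2.imwrite("pics/a1.png",a[:,:,::-1])
```

```text
2.8667 [ 0.43026744 -0.03564019  0.14329142] [-1.09025642e-04  9.97881465e-01 -6.50282564e-02  1.97361255e-03] [ 0.19344096  0.17242587 -0.28314593  2.21411299  0.07024973  0.75908528
 -1.83748143] {}
```

View pics/a1.png

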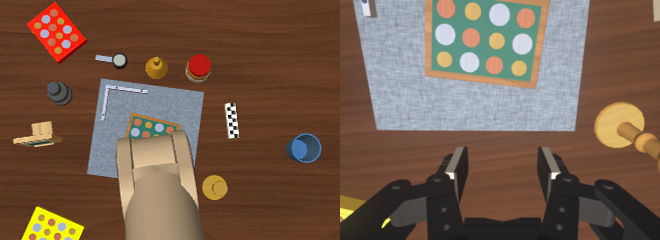

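Request:
drive_tool(
  slide=[
    [0,0,0],
    [0,0,-0.05],
    [0,0,-0.08],
    [0,0,-0.08],
    [0,0,-0.08],
  ],
  rot=[
    [0,0,0],
    [0,0,0],
    [0,0,0],
    [0,0,0],
    [0,0,0],
  ],
)

```text
t: 3.38
tcp_pos: [0.4298, -0.0378, 0.084]
eef_rot: [0.0, 0.998, -0.066, -0.0]
ft_force: [0.5, -0.1, 0.5]
opening: 0.0511
gripper_force: 0.0
```

```bash
cat >> h.py <<'E'
def wcase(p,z=.024,lo=(65,90,40),hi=(95,255,255),k=31):
    im=warp(p,z);h=cv2.cvtColor(im,cv2.COLOR_RGB2HSV)
    g=cv2.morphologyEx(cv2.inRange(h,lo,hi),cv2.MORPH_CLOSE,np.ones((k,k)))
    return rect(g)
E
python3 - <<'E'
from h import *
s=sense();print(s['t'],s['tcp_pos'],s['eef_rot'],s['ft_force'])
q=capture("wrist")
print(wcase(q))
cv2.imwrite("pics/a2.png",q["image"][:,:,::-1])
q=capture("side")
c=pix(q,s['tcp_pos']);print(c)
x,y=map(int,c);cv2.imwrite("pics/a3.png",cv2.resize(q["image"][y-60:y+60,x-80:x+80],(640,480))[:,:,::-1])
E
```

```text
3.3833 [ 0.42984926 -0.03777013  0.08398046] [ 1.42164278e-04  9.97817905e-01 -6.60250873e-02 -3.08832375e-04] [ 0.45104554 -0.10926752  0.50845697]
(array([[ 0.4925191 ,  0.04185091],
       [ 0.5668341 ,  0.02368501],
       [ 0.5399082 , -0.08646643],
       [ 0.4655932 , -0.06830055]], dtype=float32), array([ 0.51621366, -0.02230776], dtype=float32), array([0.11339466, 0.07650305, 0.11339464, 0.07650305], dtype=float32))
[304.71912461 203.18416303]
```

View pics/a2.png

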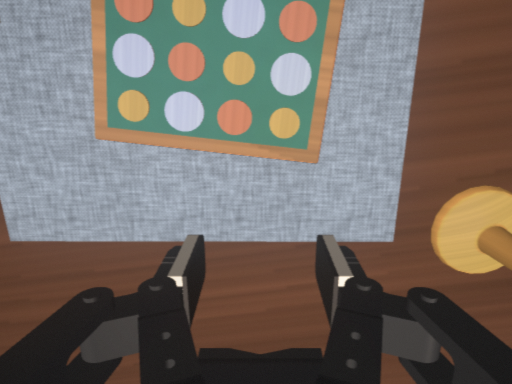

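View pics/a3.png

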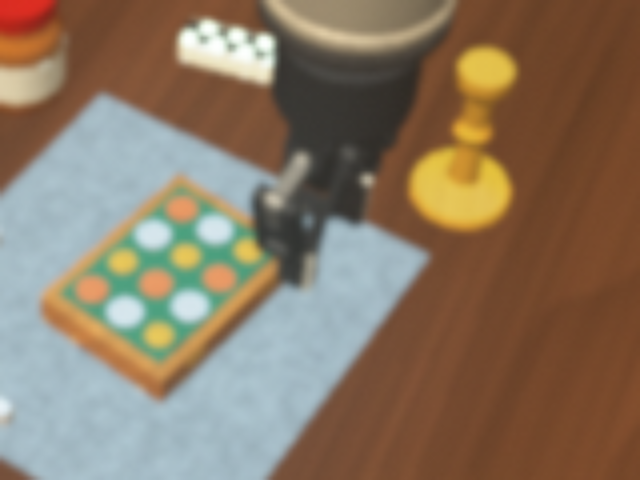

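The wrist view shows the case's near edge from (97,137) to (318,160), with the open fingertips at (200,240) and (320,240) clear of it. The candlestick is clear, off to the right. The wrist and top fits agree to within 3 mm.

Request:
drive_tool(
  slide=[
    [0,0.037,0],
    [0,0.037,-0.05],
    [0,0.037,-0.077],
    [0,0.037,-0.077],
    [0,0.037,-0.083],
    [0,0.037,-0.083],
    [0,0.037,-0.083],
  ],
  rot=[
    [0,0,0],
    [0,0,0],
    [0,0,0],
    [0,0,0],
    [0,0,0],
    [0,0,0],
    [0,0,0],
  ],
)

```text
t: 4.07
tcp_pos: [0.4306, -0.0093, 0.0224]
eef_rot: [-0.0, 0.998, -0.066, 0.001]
ft_force: [0.2, -0.4, 0.4]
opening: 0.0516
gripper_force: 0.0
```

Request:
drive_tool(
  slide=[
    [0.012,-0.0016,0],
    [0.024,-0.0032,0],
    [0.03,-0.004,0],
    [0.036,-0.0048,0],
    [0.042,-0.0056,0],
    [0.048,-0.0064,0],
    [0.054,-0.0072,0],
    [0.06,-0.008,0],
  ],
  rot=[
    [0,0,0],
    [0,0,0],
    [0,0,0],
    [0,0,0],
    [0,0,0],
    [0,0,0],
    [0,0,0],
    [0,0,0],
  ],
)

```text
t: 4.73
tcp_pos: [0.4748, -0.0151, 0.0209]
eef_rot: [0.0, 0.998, -0.065, -0.0]
ft_force: [-3.1, -0.4, 1.3]
opening: 0.0513
gripper_force: 1.2
```

Request:
drive_tool(
  slide=[
    [0.006,-0.0008,0],
    [0.012,-0.0016,0],
    [0.018,-0.0024,0],
    [0.024,-0.0032,0],
    [0.03,-0.004,0],
    [0.034,-0.0045,0],
    [0.034,-0.0045,0],
  ],
  rot=[
    [0,0,0],
    [0,0,0],
    [0,0,0],
    [0,0,0],
    [0,0,0],
    [0,0,0],
    [0,0,0],
  ],
)

```text
t: 5.32
tcp_pos: [0.501, -0.0184, 0.021]
eef_rot: [-0.0, 0.998, -0.065, 0.0]
ft_force: [-0.3, -0.6, -0.4]
opening: 0.0509
gripper_force: 0.0
```

```bash
cat >> h.py <<'E'
G=np.array([.6396,.0853]);EX=np.array([.9912,-.1323]);EY=np.array([.1323,.9912])
def gf(w): d=np.asarray(w)[...,:2]-G;return np.stack([d@EX,d@EY],-1)
def yaw(w):
    e=[w[(i+1)%4]-w[i] for i in range(4)];e=min(e,key=lambda v:-v[0]/np.hypot(*v))
    return np.degrees(np.arctan2(e[1],e[0]))+7.6
def bars(p): # guide lines seen in a picture
    im=warp(p,.014);v=im.astype(int).min(2)
E
python3 - <<'E'
from h import *
s=sense();print(s['t'],s['tcp_pos'],gf(s['tcp_pos']),s['ft_force'])
q=capture("wrist")
w,c,d=wcase(q);print(gf(c),yaw(w),d)
cv2.imwrite("pics/b1.png",q["image"][:,:,::-1])
E
```

```text
5.3167 [ 0.50097062 -0.01839574  0.02103192] [-0.1236905  -0.12112389] [-0.28990288 -0.58637085 -0.3540552 ]
[-0.06491329 -0.11805006] 0.13943148 [0.11384942 0.07877975 0.11384941 0.07877975]
```

View pics/b1.png

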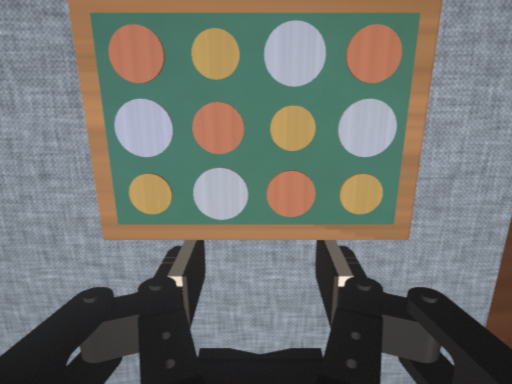

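The wrist view shows the case square to the fingers: its near edge is level at row 240, and the fingertips have just backed off it. Next I move to its right side.

Request:
drive_tool(
  slide=[
    [-0.02,0.0026,0],
    [-0.02,0.0026,0.04],
    [-0.02,0.0026,0.08],
    [0.02,-0.05,0.08],
    [0.06,-0.1,0.08],
    [0.06,-0.141,0.08],
    [0.06,-0.141,0.08],
    [0.06,-0.141,0.08],
    [0.06,-0.141,0.08],
    [0.06,-0.141,0.08],
  ],
  rot=[
    [0,0,0],
    [0,0,0],
    [0,0,0.019],
    [0,0,0.038],
    [0,0,0.057],
    [0,0,0.076],
    [0,0,0.095],
    [0,0,0.114],
    [0,0,0.133],
    [0,0,0.15],
  ],
)

```text
t: 6.2
tcp_pos: [0.5451, -0.1244, 0.081]
eef_rot: [0.0, 0.918, 0.397, 0.0]
ft_force: [-0.0, -1.0, 0.3]
opening: 0.0511
gripper_force: 0.0
```

Request:
drive_tool(
  slide=[
    [0,0,0],
    [0,0,0],
    [0,0,0],
    [0,0,0],
    [0,0,0],
    [0,0,-0.04],
    [0,0,-0.08],
    [0,0,-0.08],
  ],
  rot=[
    [0,0,0.019],
    [0,0,0.038],
    [0,0,0.057],
    [0,0,0.076],
    [0,0,0.1],
    [0,0,0.1],
    [0,0,0.1],
    [0,0,0.1],
  ],
)

```text
t: 6.87
tcp_pos: [0.5424, -0.124, 0.0169]
eef_rot: [-0.002, 0.752, 0.659, -0.002]
ft_force: [-1.1, 0.5, -0.8]
opening: 0.0513
gripper_force: 0.0
```

```bash
cat >> h.py <<'E'
def st():
    s=sense();w,x,y,z=s['eef_rot'];print(s['t'],s['tcp_pos'],gf(s['tcp_pos']).round(4),"yaw rel",np.degrees(2*np.arctan2(y,x))+7.6,s['ft_force'].round(1) if hasattr(s['ft_force'],'round') else s['ft_force'])
E
python3 - <<'E'
from h import *
st()
q=capture("wrist");w,c,d=wcase(q);print(gf(c),yaw(w),d)
E
```

```text
6.8667 [ 0.54236283 -0.12397484  0.01692515] [-0.0687 -0.2203] yaw rel 90.10905757985863 [-1.1  0.5 -0.8]
[-0.06483161 -0.14625217] 0.10413408 [0.05711303 0.07869018 0.05711303 0.07869018]
```

Request:
drive_tool(
  slide=[
    [0.0013,0.01,0.002],
    [0.0026,0.02,0.004],
    [0.004,0.03,0.005],
    [0.0048,0.036,0.005],
    [0.0056,0.042,0.005],
    [0.0064,0.048,0.005],
    [0.0072,0.054,0.005],
    [0.008,0.06,0.005],
    [0.0088,0.066,0.005],
    [0.0096,0.072,0.005],
  ],
  rot=[
    [0,0,0],
    [0,0,0],
    [0,0,0],
    [0,0,0],
    [0,0,0],
    [0,0,0],
    [0,0,0],
    [0,0,0],
    [0,0,0],
    [0,0,0],
  ],
)

```text
t: 7.75
tcp_pos: [0.5523, -0.0698, 0.0247]
eef_rot: [-0.0, 0.752, 0.659, -0.0]
ft_force: [-0.5, -3.2, 1.8]
opening: 0.051
gripper_force: 1.6
```

Request:
drive_tool(
  slide=[
    [0.0007,0.005,0],
    [0.0013,0.01,0],
    [0.002,0.015,0],
    [0.0027,0.02,0],
    [0.003,0.023,0],
    [0.0034,0.025,0],
    [0.0034,0.025,0],
  ],
  rot=[
    [0,0,0],
    [0,0,0],
    [0,0,0],
    [0,0,0],
    [0,0,0],
    [0,0,0],
    [0,0,0],
  ],
)

```text
t: 8.33
tcp_pos: [0.5549, -0.0508, 0.0247]
eef_rot: [-0.0, 0.752, 0.66, 0.0]
ft_force: [-0.5, -0.1, -0.5]
opening: 0.0511
gripper_force: 0.0
```

Run:
```python
from h import *
st()
q=capture("wrist");w,c,d=wcase(q);print(gf(c),yaw(w),d)
```

```text
8.3333 [ 0.55487759 -0.05078489  0.02468771] [-0.066  -0.1461] yaw rel 90.14705458048815 [-0.5 -0.1 -0.5]
[-0.06579389 -0.08388722] 0.16859818 [0.08402735 0.07855204 0.08402735 0.07855204]
```

Request:
drive_tool(
  slide=[
    [0.0002,0.0016,0],
    [0.0004,0.0032,0],
    [0.0007,0.005,0],
    [0.0009,0.0065,0],
    [0.0009,0.0065,0],
  ],
  rot=[
    [0,0,0],
    [0,0,0],
    [0,0,0],
    [0,0,0],
    [0,0,0],
  ],
)

```text
t: 8.8
tcp_pos: [0.5555, -0.0462, 0.0247]
eef_rot: [-0.0, 0.752, 0.66, 0.0]
ft_force: [-0.0, -0.3, -1.4]
opening: 0.0511
gripper_force: 0.0
```

Request:
drive_tool(
  slide=[
    [0.0002,0.0013,0],
    [0.0002,0.0013,0],
  ],
  rot=[
    [0,0,0],
    [0,0,0],
  ],
)

```text
t: 8.97
tcp_pos: [0.5557, -0.0454, 0.0247]
eef_rot: [-0.0, 0.752, 0.659, 0.0]
ft_force: [-0.2, -0.4, -0.1]
opening: 0.0511
gripper_force: 0.3
```

Request:
drive_tool(
  slide=[
    [0.0002,0.0013,0],
    [0.0002,0.0013,0],
  ],
  rot=[
    [0,0,0],
    [0,0,0],
  ],
)

```text
t: 9.13
tcp_pos: [0.5558, -0.0445, 0.0247]
eef_rot: [-0.0, 0.752, 0.659, -0.0]
ft_force: [0.4, -1.0, 0.1]
opening: 0.0513
gripper_force: 0.6
```

Request:
drive_tool(
  slide=[
    [0.0002,0.0013,0],
    [0.0002,0.0013,0],
  ],
  rot=[
    [0,0,0],
    [0,0,0],
  ],
)

```text
t: 9.3
tcp_pos: [0.5558, -0.0442, 0.0247]
eef_rot: [0.0, 0.752, 0.659, -0.001]
ft_force: [-2.3, -4.9, 1.2]
opening: 0.0511
gripper_force: 2.6
```

Request:
drive_tool(
  slide=[
    [0.0002,0.0013,0],
    [0.0002,0.0013,0],
  ],
  rot=[
    [0,0,0],
    [0,0,0],
  ],
)

```text
t: 9.47
tcp_pos: [0.5557, -0.0441, 0.0247]
eef_rot: [0.0, 0.752, 0.659, -0.001]
ft_force: [-2.7, -8.6, 2.0]
opening: 0.0512
gripper_force: 4.7
```

Request:
drive_tool(
  slide=[
    [0.0002,0.0013,0],
    [0.0002,0.0013,0],
  ],
  rot=[
    [0,0,0],
    [0,0,0],
  ],
)

```text
t: 9.63
tcp_pos: [0.5557, -0.044, 0.0247]
eef_rot: [0.001, 0.752, 0.659, -0.001]
ft_force: [-3.2, -13.4, 5.2]
opening: 0.0512
gripper_force: 6.8
```

Run:
```python
from h import *
st()
q=capture("wrist");w,c,d=wcase(q);print(gf(c),yaw(w),d)
cv2.imwrite("pics/c1.png",q["image"][:,:,::-1])
```

```text
9.6333 [ 0.55569963 -0.0440022   0.02467819] [-0.0661 -0.1393] yaw rel 90.0082955664472 [ -3.2 -13.4   5.2]
[-0.06581509 -0.07722374] 0.0761919 [0.08426818 0.07861912 0.08426819 0.07861912]
```

View pics/c1.png

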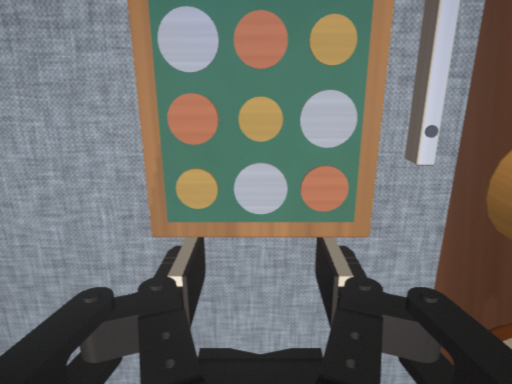

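The wrist view shows the case square, with a parallel gap of about 15 mm between its far edge (column 380) and the back bar (column 415). The wrist force says it is seated on the left bar. Next is the final push away from the robot.

Request:
drive_tool(
  slide=[
    [-0.0026,-0.024,0],
    [-0.0026,-0.024,0.04],
    [-0.01,-0.024,0.08],
    [-0.04,0.02,0.08],
    [-0.07,0.06,0.08],
    [-0.091,0.108,0.08],
    [-0.091,0.108,0.08],
    [-0.091,0.108,0.08],
    [-0.091,0.108,0.08],
    [-0.091,0.108,0.08],
  ],
  rot=[
    [0,0,0],
    [0,0,0],
    [0,0,-0.019],
    [0,0,-0.038],
    [0,0,-0.057],
    [0,0,-0.076],
    [0,0,-0.095],
    [0,0,-0.114],
    [0,0,-0.133],
    [0,0,-0.15],
  ],
)

```text
t: 10.52
tcp_pos: [0.4881, 0.04, 0.085]
eef_rot: [-0.0, 0.97, 0.244, 0.0]
ft_force: [0.1, -0.8, -0.1]
opening: 0.051
gripper_force: 0.0
```

Request:
drive_tool(
  slide=[
    [0,0,0],
    [0,0,0],
    [0,0,0],
    [0,0,0],
    [0,0,0],
    [0,0,0],
    [0,0,-0.04],
    [0,0,-0.08],
    [0,0,-0.082],
    [0,0,-0.082],
  ],
  rot=[
    [0,0,-0.019],
    [0,0,-0.038],
    [0,0,-0.057],
    [0,0,-0.076],
    [0,0,-0.1],
    [0,0,-0.1],
    [0,0,-0.1],
    [0,0,-0.1],
    [0,0,-0.1],
    [0,0,-0.1],
  ],
)

```text
t: 11.35
tcp_pos: [0.4869, 0.0395, 0.0224]
eef_rot: [0.0, 0.998, -0.064, -0.002]
ft_force: [-0.7, -0.0, -0.4]
opening: 0.051
gripper_force: 0.0
```

Run:
```python
from h import *
st()
q=capture("wrist");w,c,d=wcase(q);print(gf(c),yaw(w),d)
```

```text
11.35 [0.48693119 0.03954919 0.02242556] [-0.1453 -0.0655] yaw rel 0.262971991731745 [-0.7 -0.  -0.4]
[-0.07375143 -0.06244567] 0.060564518 [0.11394751 0.06264485 0.11394751 0.06264485]
```

Request:
drive_tool(
  slide=[
    [0.01,-0.0013,0],
    [0.018,-0.0024,0],
    [0.024,-0.0032,0],
    [0.029,-0.0039,0],
    [0.034,-0.0045,0],
    [0.039,-0.0052,0],
    [0.043,-0.0058,0],
    [0.0465,-0.0062,0],
    [0.0465,-0.0062,0],
  ],
  rot=[
    [0,0,0],
    [0,0,0],
    [0,0,0],
    [0,0,0],
    [0,0,0],
    [0,0,0],
    [0,0,0],
    [0,0,0],
    [0,0,0],
  ],
)

```text
t: 12.15
tcp_pos: [0.5235, 0.0347, 0.0232]
eef_rot: [-0.0, 0.998, -0.065, 0.0]
ft_force: [-0.8, 0.9, -0.2]
opening: 0.0514
gripper_force: 0.0
```

Request:
drive_tool(
  slide=[
    [0.002,-0.0003,0],
    [0.003,-0.0004,0],
    [0.003,-0.0004,0],
  ],
  rot=[
    [0,0,0],
    [0,0,0],
    [0,0,0],
  ],
)

```text
t: 12.4
tcp_pos: [0.5252, 0.0344, 0.0232]
eef_rot: [-0.0, 0.998, -0.065, 0.0]
ft_force: [-1.3, 0.4, 0.3]
opening: 0.0514
gripper_force: 0.5
```

Request:
drive_tool(
  slide=[
    [0.0013,-0.0002,0],
    [0.0026,-0.0003,0],
    [0.0026,-0.0003,0],
  ],
  rot=[
    [0,0,0],
    [0,0,0],
    [0,0,0],
  ],
)

```text
t: 12.65
tcp_pos: [0.5273, 0.0342, 0.0232]
eef_rot: [-0.0, 0.998, -0.065, 0.0]
ft_force: [-0.2, -0.2, -0.9]
opening: 0.0511
gripper_force: 0.3
```

Request:
drive_tool(
  slide=[
    [0.0013,-0.0002,0],
    [0.0026,-0.0003,0],
    [0.0026,-0.0003,0],
  ],
  rot=[
    [0,0,0],
    [0,0,0],
    [0,0,0],
  ],
)

```text
t: 12.9
tcp_pos: [0.5279, 0.0341, 0.023]
eef_rot: [0.0, 0.998, -0.065, -0.001]
ft_force: [-8.5, 1.2, 5.6]
opening: 0.0515
gripper_force: 4.5
```

Request:
drive_tool(
  slide=[
    [0.0013,-0.0002,0],
    [0.0026,-0.0003,0],
    [0.0026,-0.0003,0],
  ],
  rot=[
    [0,0,0],
    [0,0,0],
    [0,0,0],
  ],
)

```text
t: 13.15
tcp_pos: [0.5281, 0.034, 0.0227]
eef_rot: [0.0, 0.998, -0.065, -0.003]
ft_force: [-17.9, 3.6, 12.2]
opening: 0.0513
gripper_force: 9.4
```

Request:
drive_tool(
  slide=[
    [0.0013,-0.0002,0],
    [0.0013,-0.0002,0],
  ],
  rot=[
    [0,0,0],
    [0,0,0],
  ],
)

```text
t: 13.32
tcp_pos: [0.5281, 0.0339, 0.0225]
eef_rot: [0.001, 0.998, -0.065, -0.004]
ft_force: [-22.7, 4.1, 15.5]
opening: 0.0515
gripper_force: 11.9
```

Run:
```python
from h import *
st()
q=capture("wrist");w,c,d=wcase(q);print(gf(c),yaw(w),d)
```

```text
13.3167 [0.52811463 0.0339334  0.02253758] [-0.1037 -0.0657] yaw rel 0.15774382206361626 [-22.7   4.1  15.5]
[-0.0455036  -0.06255308] 0.13944197 [0.11393201 0.07877975 0.11393201 0.07877975]
```

Request:
drive_tool(
  slide=[
    [-0.03,0.004,0],
    [-0.03,0.004,0.04],
    [-0.03,0.004,0.08],
    [-0.02,-0.04,0.09],
    [0.019,-0.09,0.09],
    [0.019,-0.14,0.09],
    [0.019,-0.19,0.09],
    [0.019,-0.24,0.09],
    [0.019,-0.29,0.09],
    [0.019,-0.34,0.09],
  ],
  rot=[
    [0,0,0],
    [0,0,0],
    [0,0,0.019],
    [0,0,0.038],
    [0,0,0.057],
    [0,0,0.076],
    [0,0,0.095],
    [0,0,0.114],
    [0,0,0.133],
    [0,0,0.15],
  ],
)

```text
t: 14.2
tcp_pos: [0.5463, -0.2235, 0.091]
eef_rot: [0.0, 0.918, 0.398, 0.0]
ft_force: [1.0, 0.6, -0.5]
opening: 0.0511
gripper_force: 0.0
```

Request:
drive_tool(
  slide=[
    [0,-0.05,0],
    [0,-0.082,0],
    [0,-0.082,0],
    [0,-0.082,0],
    [0,-0.082,0],
    [0,-0.082,0],
    [0,-0.082,0],
  ],
  rot=[
    [0,0,0.019],
    [0,0,0.038],
    [0,0,0.057],
    [0,0,0.076],
    [0,0,0.1],
    [0,0,0.1],
    [0,0,0.1],
  ],
)

```text
t: 14.78
tcp_pos: [0.5463, -0.2832, 0.0907]
eef_rot: [-0.0, 0.752, 0.659, 0.0]
ft_force: [0.0, -0.5, -0.8]
opening: 0.0515
gripper_force: 0.0
```

Run:
```python
from h import *
st()
q=capture("wrist");cv2.imwrite("pics/d1.png",q["image"][:,:,::-1])
print([(d["location"],round(d["conf"],2),gf(toworld(q,d["location"],.018)[:2])) for d in boxes_of("bar",q)][:2])
```

```text
14.7833 [ 0.54627302 -0.28317875  0.09066636] [-0.0438 -0.3776] yaw rel 90.00820785751954 [ 0.  -0.5 -0.8]
[([268.4, 118.1], 0.88, array([-0.03853296, -0.32146152]))]
```

View pics/d1.png

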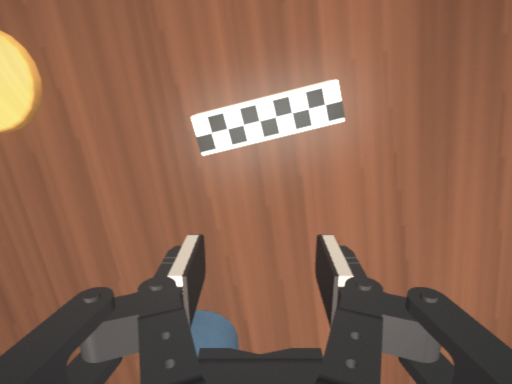

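The wrist view shows the bar spanning (192,115) to (345,100), centred at (268,118) and tilted about 14° to the fingers, with the cup behind and clear. It also sits about 8 mm too far along +x. I'll push it along its own normal first to correct x, then straighten it on the way.

Request:
drive_tool(
  slide=[
    [0.0233,0.013,0],
    [0.0233,0.013,0],
    [0.0233,0.013,-0.05],
    [0.0233,0.013,-0.095],
    [0.0233,0.013,-0.097],
    [0.0233,0.013,-0.097],
  ],
  rot=[
    [0,0,0.019],
    [0,0,0.0394],
    [0,0,0.0394],
    [0,0,0.0394],
    [0,0,0.0394],
    [0,0,0.0394],
  ],
)

```text
t: 15.38
tcp_pos: [0.5628, -0.2724, 0.017]
eef_rot: [-0.002, 0.665, 0.747, -0.0]
ft_force: [1.0, 0.0, 1.4]
opening: 0.0507
gripper_force: 0.0
```

Request:
drive_tool(
  slide=[
    [-0.0012,0.01,0],
    [-0.0023,0.02,0],
    [-0.003,0.027,0],
    [-0.0038,0.033,0],
    [-0.0045,0.039,0],
    [-0.0052,0.045,0],
    [-0.0059,0.051,0],
    [-0.0066,0.057,0],
    [-0.0073,0.063,0],
    [-0.008,0.069,0],
  ],
  rot=[
    [0,0,0],
    [0,0,0],
    [0,0,0],
    [0,0,0],
    [0,0,0],
    [0,0,0],
    [0,0,0],
    [0,0,0],
    [0,0,0],
    [0,0,0],
  ],
)

```text
t: 16.22
tcp_pos: [0.5576, -0.221, 0.0179]
eef_rot: [-0.0, 0.665, 0.747, -0.0]
ft_force: [0.6, -0.4, 0.7]
opening: 0.0511
gripper_force: 0.5
```

Run:
```python
from h import *
st()
q=capture("wrist");cv2.imwrite("pics/e1.png",q["image"][:,:,::-1])
print([(d["location"],round(d["conf"],2),gf(toworld(q,d["location"],.018)[:2])) for d in boxes_of("bar",q)][:2])
```

```text
16.2167 [ 0.55760669 -0.22100002  0.01793637] [-0.0407 -0.3145] yaw rel 104.29034841795165 [ 0.6 -0.4  0.7]
[([254.9, 206.6], 0.95, array([-0.0489038 , -0.28925248]))]
```

View pics/e1.png

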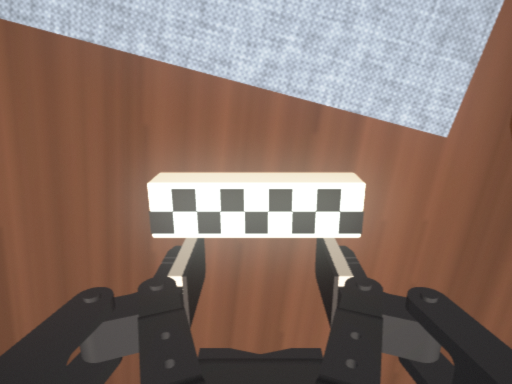

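The wrist view shows the bar level against both fingertips (row 237, columns 150–362), with the mat's edge ahead. Now I push on while turning it square.

Request:
drive_tool(
  slide=[
    [0.0002,0.008,0],
    [0.0004,0.016,0],
    [0.0007,0.024,0],
    [0.0009,0.032,0],
    [0.0012,0.04,0],
    [0.0014,0.048,0],
    [0.0016,0.056,0],
    [0.0018,0.064,0],
    [0.0021,0.072,0],
    [0.0023,0.08,0],
  ],
  rot=[
    [0,0,-0.004],
    [0,0,-0.008],
    [0,0,-0.012],
    [0,0,-0.016],
    [0,0,-0.02],
    [0,0,-0.024],
    [0,0,-0.028],
    [0,0,-0.032],
    [0,0,-0.036],
    [0,0,-0.0397],
  ],
)

```text
t: 17.15
tcp_pos: [0.5593, -0.1613, 0.0179]
eef_rot: [-0.0, 0.753, 0.658, -0.0]
ft_force: [0.4, 0.3, -1.0]
opening: 0.0511
gripper_force: 0.2
```

Request:
drive_tool(
  slide=[
    [0.001,0.007,0],
    [0.0019,0.014,0],
    [0.0028,0.021,0],
    [0.0037,0.028,0],
    [0.0047,0.035,0],
    [0.0056,0.042,0],
    [0.0065,0.049,0],
    [0.0075,0.056,0],
    [0.0085,0.063,0],
    [0.0085,0.063,0],
  ],
  rot=[
    [0,0,0],
    [0,0,0],
    [0,0,0],
    [0,0,0],
    [0,0,0],
    [0,0,0],
    [0,0,0],
    [0,0,0],
    [0,0,0],
    [0,0,0],
  ],
)

```text
t: 17.98
tcp_pos: [0.5661, -0.1127, 0.0181]
eef_rot: [-0.0, 0.752, 0.659, 0.0]
ft_force: [-0.2, -0.1, -0.2]
opening: 0.0513
gripper_force: 0.0
```

Run:
```python
from h import *
st()
q=capture("wrist");cv2.imwrite("pics/e2.png",q["image"][:,:,::-1])
print([(d["location"],round(d["conf"],2),gf(toworld(q,d["location"],.018)[:2])) for d in boxes_of("bar",q)][:2])
im=q["image"];
h=cv2.cvtColor(im,cv2.COLOR_RGB2HSV)
```

```text
17.9833 [ 0.56607166 -0.11268545  0.01806141] [-0.0467 -0.206 ] yaw rel 90.08473881676245 [-0.2 -0.1 -0.2]
[([255.5, 206.3], 0.63, array([-0.04844124, -0.17940249]))]
```

Request:
drive_tool(
  slide=[
    [0.001,0.007,0],
    [0.0019,0.014,0],
    [0.0028,0.021,0],
    [0.0037,0.028,0],
    [0.0047,0.035,0],
    [0.0054,0.04,0],
    [0.006,0.045,0],
    [0.0064,0.048,0],
    [0.0067,0.05,0],
    [0.0067,0.05,0],
  ],
  rot=[
    [0,0,0],
    [0,0,0],
    [0,0,0],
    [0,0,0],
    [0,0,0],
    [0,0,0],
    [0,0,0],
    [0,0,0],
    [0,0,0],
    [0,0,0],
  ],
)

```text
t: 18.92
tcp_pos: [0.5709, -0.0763, 0.018]
eef_rot: [-0.0, 0.752, 0.659, 0.0]
ft_force: [0.3, 1.0, -0.1]
opening: 0.0511
gripper_force: 0.0
```

Request:
drive_tool(
  slide=[
    [0.0002,0.0013,0],
    [0.0004,0.0026,0],
    [0.0004,0.0026,0],
  ],
  rot=[
    [0,0,0],
    [0,0,0],
    [0,0,0],
  ],
)

```text
t: 19.17
tcp_pos: [0.5712, -0.0747, 0.018]
eef_rot: [-0.0, 0.752, 0.659, -0.0]
ft_force: [0.6, 0.1, -0.1]
opening: 0.0512
gripper_force: 0.0
```

Request:
drive_tool(
  slide=[
    [0.0002,0.0013,0],
    [0.0004,0.0026,0],
    [0.0004,0.0026,0],
  ],
  rot=[
    [0,0,0],
    [0,0,0],
    [0,0,0],
  ],
)

```text
t: 19.42
tcp_pos: [0.5715, -0.0726, 0.018]
eef_rot: [-0.0, 0.752, 0.659, 0.0]
ft_force: [0.2, -0.3, -0.3]
opening: 0.051
gripper_force: 0.1
```

Request:
drive_tool(
  slide=[
    [0.0002,0.0013,0],
    [0.0004,0.0026,0],
    [0.0004,0.0026,0],
  ],
  rot=[
    [0,0,0],
    [0,0,0],
    [0,0,0],
  ],
)

```text
t: 19.67
tcp_pos: [0.5715, -0.0716, 0.018]
eef_rot: [0.0, 0.753, 0.659, -0.001]
ft_force: [-1.2, -5.4, 1.0]
opening: 0.051
gripper_force: 2.5
```

Request:
drive_tool(
  slide=[
    [0.0002,0.0013,0],
    [0.0004,0.0026,0],
    [0.0004,0.0026,0],
  ],
  rot=[
    [0,0,0],
    [0,0,0],
    [0,0,0],
  ],
)

```text
t: 19.92
tcp_pos: [0.5715, -0.0714, 0.018]
eef_rot: [0.001, 0.753, 0.658, -0.001]
ft_force: [-3.6, -12.7, 3.3]
opening: 0.051
gripper_force: 6.7
```

Request:
drive_tool(
  slide=[
    [-0.0005,-0.005,0],
    [-0.002,-0.015,0],
    [-0.005,-0.04,0],
    [-0.005,-0.04,0.05],
    [-0.005,-0.04,0.1],
    [-0.005,-0.04,0.1],
    [-0.005,-0.04,0.1],
  ],
  rot=[
    [0,0,0],
    [0,0,0],
    [0,0,0],
    [0,0,0],
    [0,0,0],
    [0,0,0],
    [0,0,0],
  ],
)

```text
t: 20.5
tcp_pos: [0.5695, -0.0993, 0.095]
eef_rot: [0.001, 0.753, 0.659, 0.001]
ft_force: [-0.3, -0.6, -0.5]
opening: 0.0512
gripper_force: 0.0
```

Request:
drive_tool(
  slide=[
    [0,-0.05,0.05],
    [0,-0.1,0.1],
    [0,-0.15,0.15],
    [0,-0.2,0.15],
    [0,-0.25,0.15],
    [0,-0.3,0.15],
    [0,-0.35,0.15],
    [0,-0.35,0.15],
    [0,-0.35,0.15],
  ],
  rot=[
    [0,0,0],
    [0,0,0],
    [0,0,0],
    [0,0,0],
    [0,0,0],
    [0,0,0],
    [0,0,0],
    [0,0,0],
    [0,0,0],
  ],
)

```text
t: 21.25
tcp_pos: [0.5665, -0.3661, 0.2035]
eef_rot: [-0.001, 0.754, 0.657, -0.001]
ft_force: [-0.3, 0.8, 0.7]
opening: 0.0515
gripper_force: 0.0
```

Run:
```python
from h import *
st()
p=capture("top");w,c,d=wcase(p);print(gf(c),yaw(w),d)
im=warp(p,.02);a=cv2.resize(im[160:390,100:400],(780,598),interpolation=cv2.INTER_CUBIC)
cv2.imwrite("pics/f1.png",a[:,:,::-1])
```

```text
21.25 [ 0.56646954 -0.36609739  0.20348179] [-0.0128 -0.4571] yaw rel 89.67644556059257 [-0.3  0.8  0.7]
[-0.04766198 -0.06484548] 0.005347252 [0.11187655 0.0777123  0.11187653 0.0777123 ]
```

View pics/f1.png

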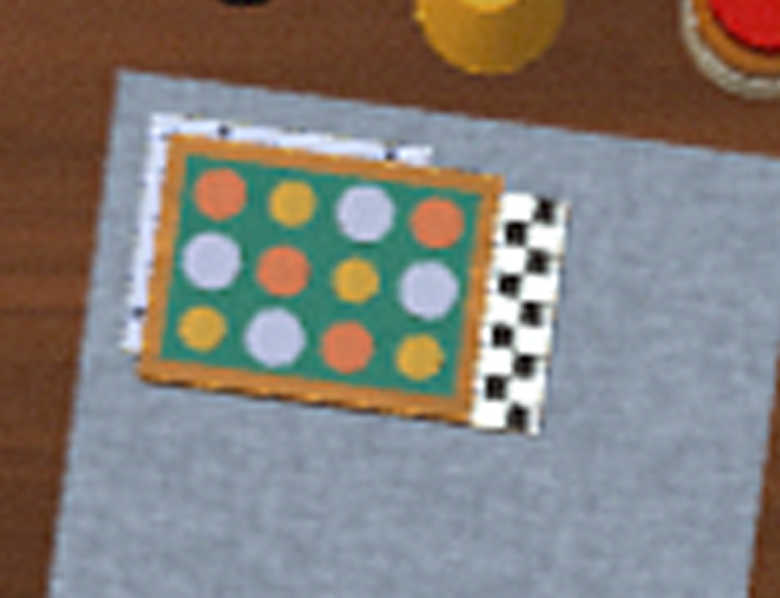

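The view shows the case tucked into both bars, measured at (-47.7, -64.8) mm and 0.0°. The bar lies flush along its right edge (columns 475–565), and the bell and jar near the corner haven't moved. I'm handing in the job.

```bash
python3 -c "
from workcell import *
print(finish_job())"
```

```text
the job is handed in; nothing more can be done
None
```

The job is handed in at about 21 s of the 64 s limit: the green-topped case sits in the guide's corner against both bars (within about 0.3 mm of home and square in the last top picture), the checked bar lies along its right-hand edge, and I saw nothing else moved.

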